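# Shut the swing gate and hold a ground block in the corner of a locating fixture

### The arm

A 6-joint arm with a two-finger parallel gripper is mounted at the origin on a cart in front of the work surface, level with it; the furniture and walls round the work are solid. World frame = base frame: x ahead of the robot, y to its left, z up, the work surface at z = 0. Lengths are in mm, angles in rad, forces in N, time in s.
With the tool pointing down it reaches from about 300 to 775 mm from the base axis. Payload 14.6 kg.
Tool frame: the origin (TCP) lies midway between the tips of the shut fingers; the grasp point (between the pads) lies 19 mm behind it; z points along the fingers, y is the direction in which the jaws open and shut (so a half turn about z gives the same grasp; the last joint's range is limited). The gripper opens to 94 mm and grips with 3 to 60 N. Pads are 16 mm wide; open, the fingers measure 119 mm over their backs; the gripper's body (75 mm by 177 mm) begins 78 mm behind the grasp point.
Start: joints at [-1.202, 0.3, 1.521, -0, 1.321, -0.067], TCP at [232.167, -498.586, 205.446] pointing down, gripper open.
Joint ranges: [-3.03, 3.03], [-0.79, 2.21], [0.23, 2.52], [-1.04, 4.18], [0, 3.07], [-2.55, 2.55]. Speed limits (rad/s): [2.22, 2.22, 2.57, 3.14, 3.14, 3.14].

### API

Orientations are given as [roll, pitch, yaw] about the fixed x, y, z axes, in that order (R = Rz(yaw) Ry(pitch) Rx(roll)).
In Python, from cell import manip, camera gives the robot as it stands. The module is installed in compiled form; this text tells all that it offers.
- The arm moves only by the tool jog_arm, never from a script. Its argument "commands" is a list of rows, each a list of 7 numbers: the shift along the world's x, y, z in units of 1 m (1.0 is 1 m), then the turn, a rotation vector about the world's x, y, z in units of 120 degrees (1.0 is 120 degrees), then the opening, from 0 (shut) to 1 (fully open). In form: [[x, y, z, ax, ay, az, grip], ...]. A call has exactly 10 rows; each row is the pose to reach, as a shift and turn from the pose commanded when the call began; what a row does not reach only later rows make up. A row lasts 1/8 s, in which the tool goes at most 62.5 mm and 10.7 degrees, less where a joint would pass 70% of its speed; a pose out of reach is approached as far as the arm can. A call with a number of a shift or a turn outside -1 to 1 is refused whole. A call with a gripper value outside its range is refused whole. The fingers move at their own pace and stop on an object; "grip_force" is the grip in N (left out, the last holds). Time passes only in rows, so rows that repeat a pose let the fingers close, or fill a call up. It gives the time, the measured TCP pose, the force and the opening at its end, in the units of the state.
- manip.read_state(): the state, without advancing time (a new reading comes with each control period).
- camera(name): name is "side" or "top" or "wrist"; returns a dict with "pixels" (400x640x3 uint8, blue, green, red), "vertical_fov" (degrees; the focal length in pixels is half the picture's height over the tangent of half this angle, whatever the lens; pixels are square), "cx", "cy" (the principal point, pixels), "rvec" (rotation vector, rad) and "tvec" (3), from world to camera coordinates, as OpenCV has them. Camera axes: x right, y down, z forward; pixel columns grow to the right and rows downward; lengths in mm; the calibration is good to about 2 mm. A picture is of the moment at which its call begins. There is no depth.
- manip.sign_off(): hands the job in, once; it reports no verdict.
The state is a dict: "clock": time; "joints": joint angles; "qd": joint speeds; "effort": joint torques, N m; "eef_pos": TCP position; "eef_rot": TCP orientation; "wrist_force": force on the tool from outside, world axes, zero at the start; "moment": the same for the moment, N m; "finger_gap": finger opening in mm.
Only numpy, scipy, OpenCV 4.12 (cv2) and the standard library are available. Lean on these libraries where they do the work, as an engineer would, in place of code of your own. Each camera call takes 0.05 s, during which the arm holds its last target.

### The job

Push the open swing gate of the locating fixture shut until it clicks home on its detent, while the fixture is still empty. Then pick up the long ground steel block lying in front of the fixture, lay it flat on the fixture plate in the corner between the rail and the shut gate, and press its long side against the rail and its end against the gate at the same time. Finish still holding it pressed firmly against both; do not let go, and leave the other things where they are.

Things in the scene. Friction and masses are not known exactly. Their poses are not given: they have to be found in the camera images.
- fixture: locating fixture, fixed on the table: flat aluminium plate, own x -75 to +55 mm, own y -92 to +85 mm, 10 mm thick, with a rail, a swing gate and a short square post (its top 18 mm above the plate). Origin at table level, own z up; x points away from the robot, y left, turned up to 0.25 rad. Tall machines stand on either side, from x = 0.48 on, y under -0.13 and over 0.35 m: come in from the front
- rail: the fixed steel rail on the far side of the plate: a low bar 14 mm thick, 130 mm long, along the fixture's y, its top 9 mm above the plate. Its inner face, towards the robot, lies at fixture x = +35 mm and faces the fixture's -x; the bar runs from fixture y = -58 to +72 mm. Origin at the centre of its underside, on the plate; axes parallel to the fixture's
- gate: steel swing gate at the right (-y) end of the plate: bar 88 mm long, 12 mm thick, 4 to 22 mm above the plate, on an upright pivot at fixture x -55, y -66 mm. Origin on the pivot at plate level; own x along the bar to its free end, own +y = inner face's side. Shut, it lies along the fixture's +x, 2 mm short of the rail's face line, its inner face at fixture y = -60 mm, backed by the square post
- gate_swing (a joint): gate angle, rad: 0 = shut against the post; grows as it opens counterclockwise seen from above, over the plate (to 1.45, along the plate's near edge). Starts at 0.7 to 1.3, stays where left. A spring ball resists over about the last 0.12 rad (5 to 12 N at mid-bar) and clicks past at about 0.05; then it is drawn to 0. The pressed block pushes the gate towards shut
- gate_face (a point): point on the gate's inner face (the face to push to shut it), 60 mm from the pivot and 14 mm above the plate; own axes are those of the gate
- corner (a point): the point on the plate's top (10 mm above the table) where the rail's inner face plane and the shut gate's inner face plane meet; axes parallel to the fixture's. Plate, rail and gate are smooth and oiled (friction about 0.25). The pressed block's centre of underside lies at -8 mm in x and +40 mm in y from here, its length along y
- block: loose ground steel block, a plain bright bar 16 mm wide (own x), 80 mm long (own y), 24 mm high, about 0.24 kg. Origin at the centre of its underside, own z up. Lies on the table between robot and fixture, at the left or right, its length roughly across. Seated, its upper 15 mm stand clear above the rail, so it can stay gripped across its width
- slug: bystander: loose sawn steel round, 28 mm across, 16 mm high, in front of the fixture at the other place than the block. Origin at the centre of its underside
- bar: bystander: loose small square notched steel bar 10 x 55 x 10 mm, to the left of the fixture. Origin at the centre of its underside
- weight: bystander: loose round brass weight, 50 mm across, 19 mm high, behind the fixture. Origin at the centre of its underside
Things that resemble listed ones, but are neither listed nor needed, are in the scene too. Of the things like the block, leave any that is red; of the rest the larger one is meant.

How it is judged:
By the outcome, as a careful person would: the job done as asked, in the order asked, and still so for the second after the job is handed in, while the arm keeps its last pose, push and grip.
It also fails if it takes over 64 s, if anything falls off the work surface, if the arm or the gripper's body presses on something with over 40 N, if the wrist force passes 120 N, or if a joint passes its speed limit or range.

## Working session

There is one attempt and no reset: what is moved stays moved. The work goes in short steps, Python scripts to look and compute and a tool call to move; the robot and the scene stay as the last step left them, time stands still between calls to the robot, and variables do not carry over. Pictures are saved under pics/ and viewed, and the job is handed in when it is done.

Besides the shell and the picture viewer there is one more tool, called by a JSON object that holds its "api" and its "payload", one argument or row to a line. jog_arm: Moves the arm, as the interface text tells. Its arguments: {"type":"object","properties":{"commands":{"type":"array","items":{"type":"array","items":{"type":"number"}}},"grip_force":{"type":"number"}},"required":["commands"]}

```bash
mkdir -p pics
cat > h.py <<'E'
import numpy as np, cv2
from cell import manip, camera
def P(c):
    f=200/np.tan(np.radians(c["vertical_fov"])/2)
    K=np.array([[f,0,c["cx"]],[0,f,c["cy"]],[0,0,1]])
    R=cv2.Rodrigues(np.array(c["rvec"],float))[0]
    return K,R,np.array(c["tvec"],float).ravel()
def ray(c,uv,z):
    K,R,t=P(c); uv=np.atleast_2d(uv).astype(float)
    d=np.c_[uv,np.ones(len(uv))]@np.linalg.inv(K).T@R
    o=-R.T@t
    return o+d*((z-o[2])/d[:,2])[:,None]
def proj(c,X):
    K,R,t=P(c); p=(np.atleast_2d(X)@R.T+t)@K.T
    return p[:,:2]/p[:,2:]
def save(c,n,crop=None,s=1):
    im=c["pixels"]
    if crop: x0,y0,x1,y1=crop; im=im[y0:y1,x0:x1]
    if s!=1: im=cv2.resize(im,None,fx=s,fy=s,interpolation=cv2.INTER_CUBIC)
    cv2.imwrite("pics/"+n+".png",im)
E
python3 - <<'E'
from h import *
import pickle
print(manip.read_state())
for n in("top","side","wrist"):
    c=camera(n); save(c,n+"0"); pickle.dump(c,open(n+"0.pkl","wb"))
    print(n,c["vertical_fov"],c["cx"],c["cy"],-P(c)[1].T@P(c)[2])
E
```

```text
{'clock': 0.0, 'joints': array([-1.20163236e+00,  3.00478358e-01,  1.52161210e+00, -1.54477828e-05,
        1.32072450e+00, -6.65948866e-02]), 'qd': array([ 1.54186603e-04,  6.14861004e-05, -1.22860897e-03, -5.90805891e-04,
       -4.62398307e-05, -2.33824202e-05]), 'effort': array([ 5.67453590e-04, -5.31803262e+01, -3.52734876e+01,  7.08857970e-02,
        2.44101678e-02, -9.31749014e-05]), 'eef_pos': array([ 232.04794242, -498.33953261,  204.86923994]), 'eef_rot': array([-3.14037207e+00, -6.64093533e-05,  4.35762649e-01]), 'wrist_force': array([ 0.26791222, -0.740904  ,  0.9111026 ]), 'moment': array([ 0.02719503, -0.01669274,  0.01934011]), 'finger_gap': 93.88419337224215}
top 51.877896086191306 323.8501432945065 200.89964225943646 [565.33905505 132.42081537 932.87016781]
side 43.176197426374465 320.4071517858621 196.85897039428107 [-12.73012339 501.88147893 716.399587  ]
wrist 60.43297603722309 316.80509756426784 204.1905820075298 [ 308.54968324 -462.59358201  385.68118521]
```

View pics/top0.png

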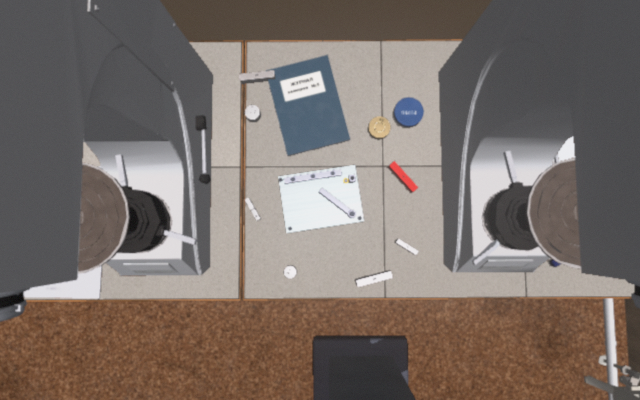

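View pics/side0.png

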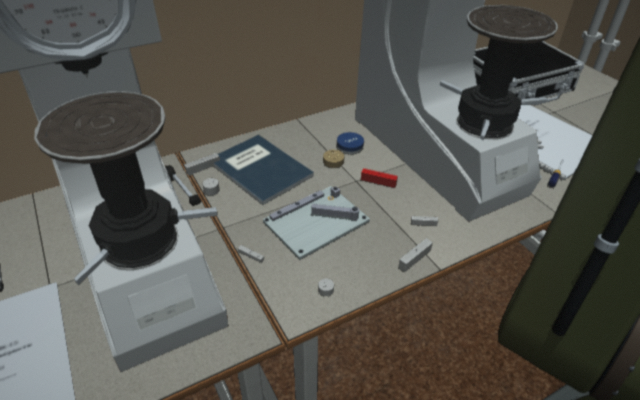

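Run:
```python
from h import *
import pickle
c=pickle.load(open("top0.pkl","rb")); save(c,"top0c",(240,150,440,300),4)
c=pickle.load(open("side0.pkl","rb")); save(c,"side0c",(240,150,440,300),4)
```

```text
(no output)
```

View pics/top0c.png

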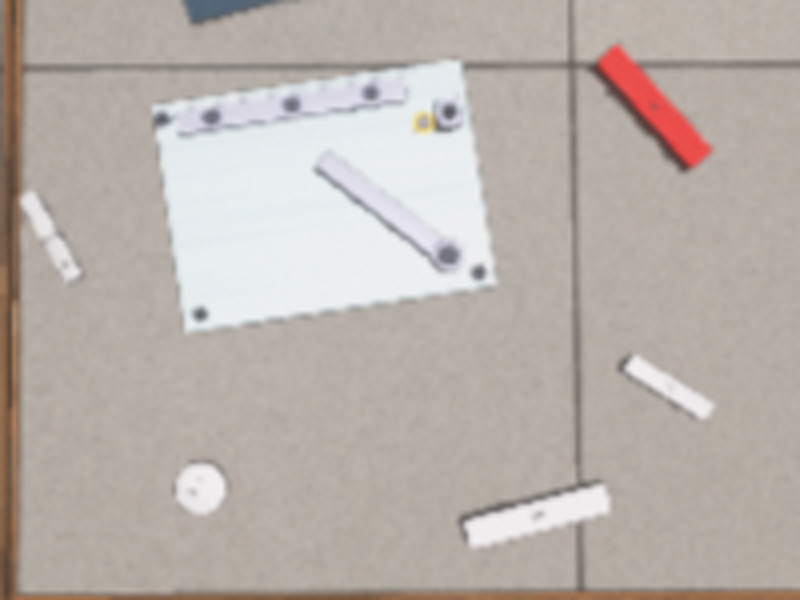

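View pics/side0c.png

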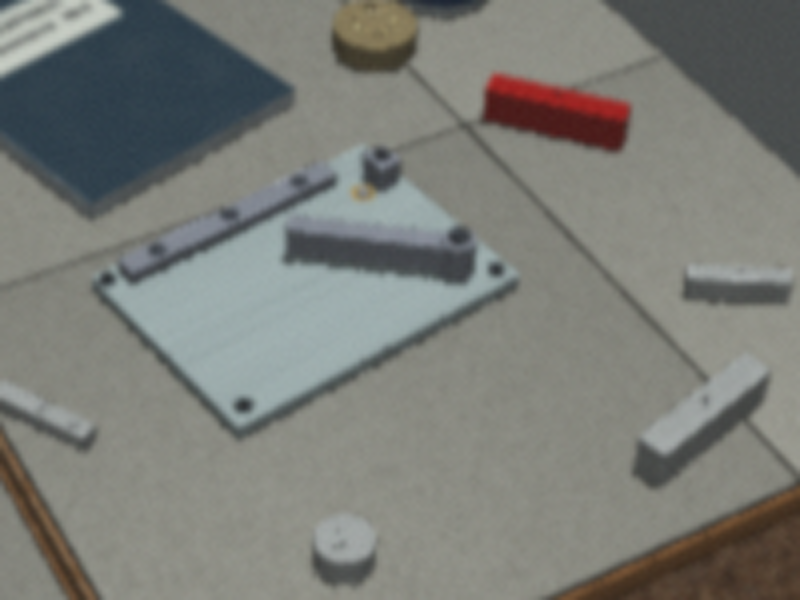

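Candidates for the block in the top view: A bright bar at (374,279), B small bright bar at (406,246), C red bar at (403,177). A fits, because C is red and of the others A is the larger. The crop confirms this. The gate pivot is at about (352,213) and its free end is at about (321,190).

```bash
cat > m.py <<'E'
from h import *
import pickle
def rect(c,mask,z,seed):
    n,l=cv2.connectedComponents(mask.astype(np.uint8)); k=l[seed[1],seed[0]]
    m=(l==k).astype(np.uint8)
    m4=cv2.resize(m*255,None,fx=4,fy=4,interpolation=cv2.INTER_LINEAR)
    cs,_=cv2.findContours((m4>127).astype(np.uint8),cv2.RETR_EXTERNAL,cv2.CHAIN_APPROX_NONE)
    p=max(cs,key=cv2.contourArea)[:,0].astype(float); p=(p+.5)/4-.5
    W=ray(c,p,z)[:,:2]
    return W,cv2.minAreaRect(W.astype(np.float32))
if __name__=="__main__":
    c=pickle.load(open("top0.pkl","rb")); im=c["pixels"].astype(int)
    for q in [(374,279),(380,270),(300,210),(340,205),(290,272),(300,240),(310,178),(406,246)]: print(q,im[q[1],q[0]])
    v=im.min(2)
    W,r=rect(c,v>195,24,(374,279)); print("block",r)
    W,r=rect(c,(im.max(2)>215),10,(300,212)); print("plate",r,cv2.boxPoints(r))
    W,r=rect(c,v>195,16,(290,272)); print("slug",r)
E
python3 m.py
```

```text
(374, 279) [203 200 205]
(380, 270) [166 173 181]
(300, 210) [239 238 232]
(340, 205) [239 227 228]
(290, 272) [238 236 239]
(300, 240) [166 172 180]
(310, 178) [226 211 213]
(406, 246) [232 230 233]
block ((464.4938049316406, 23.226234436035156), (17.78608512878418, 81.01830291748047), 14.765870094299316)
plate ((643.03466796875, 140.0423583984375), (129.7792205810547, 177.01336669921875), 8.384466171264648) [[565.93304  218.1412  ]
 [591.7442    43.019775]
 [720.1363    61.943512]
 [694.32513  237.06494 ]]
slug ((479.23370361328125, 208.7523651123047), (27.902130126953125, 25.94308853149414), 0.030436713248491287)
```

```bash
cat > fx.py <<'E'
from h import *
th=np.radians(8.38); R=np.array([[np.cos(th),-np.sin(th)],[np.sin(th),np.cos(th)]])
O=np.array([643.03,140.04])-R@np.array([-10,-3.5])
def F(x,y): return O+R@np.array([x,y],float)
E
python3 - <<'E'
from fx import *
import pickle
print("O",O,"pivot",F(-55,-66),"corner",F(35,-60),"seat",F(27,-20))
for n in("top","side"):
    c=pickle.load(open(n+"0.pkl","rb")); 
    im=c["pixels"].copy()
    pts=[(*F(-55,-66),32),(*F(35,-60),10),(*F(35,72),19),(*F(35,-58),19),(*F(-75,-92),10),(*F(55,85),10),(*F(55,-92),10),(*F(-75,85),10)]
    pp=proj(c,np.array(pts)); print(n,pp.round(1).tolist())
    big=cv2.resize(im[150:300,240:440],None,fx=4,fy=4,interpolation=cv2.INTER_CUBIC)
    for p in pp: cv2.drawMarker(big,tuple(int(round(v)) for v in ((p-[240,150]+.5)*4-.5)),(0,0,255),0,8,1)
    cv2.imwrite(f"pics/{n}m.png",big)
c=pickle.load(open("top0.pkl","rb"))
# gate bar free end corners/centreline in top crop: 
e=ray(c,[((322+.5)/4+240-.5,(161+.5)/4+150-.5)],32)[0][:2]
d=R.T@(e-F(-55,-66)); print("end",e,np.hypot(*d),np.arctan2(d[1],d[0]))
E
```

```text
O [652.41315071 144.96000841] pivot [607.61905922  71.64909949] corner [695.7837269   90.70143194] seat [682.03963284 129.10846097]
top [[351.5, 213.2], [342.1, 174.8], [283.9, 183.0], [341.4, 174.3], [363.7, 220.7], [277.4, 175.7], [354.6, 164.0], [285.6, 232.7]]
side [[355.0, 210.2], [325.2, 196.1], [273.2, 218.3], [324.5, 193.3], [370.5, 218.3], [262.6, 218.7], [331.1, 185.6], [299.8, 256.9]]
end [659.38766    140.26988819] 85.95813323779355 0.7782165593172115
```

View pics/topm.png

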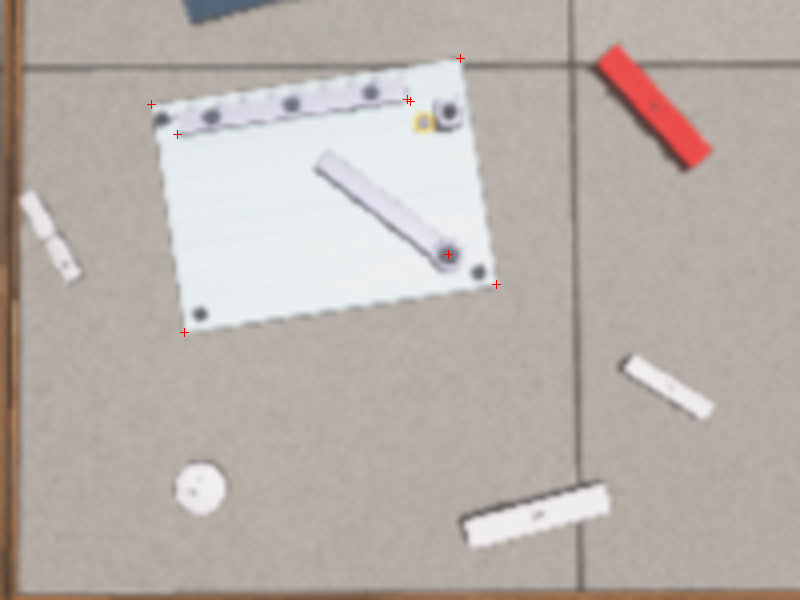

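View pics/sidem.png

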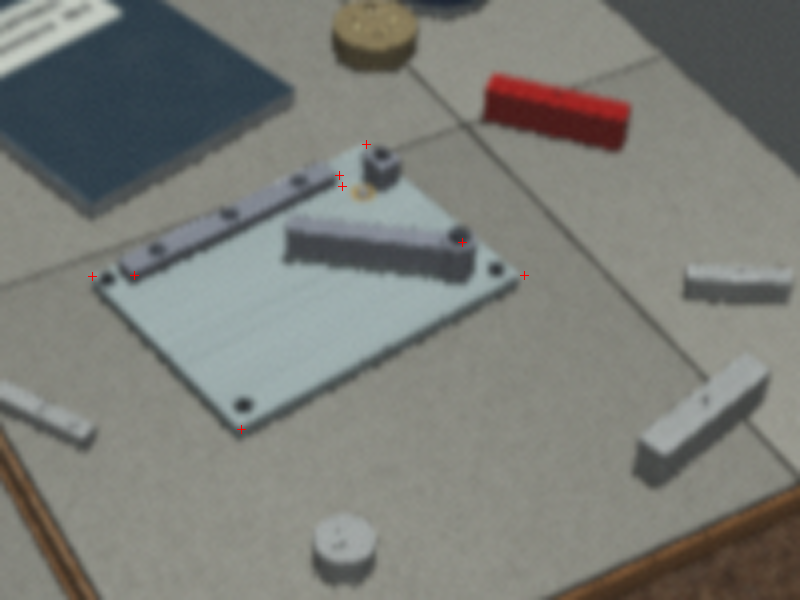

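```bash
cat >> fx.py <<'E'
def tool(phi,s=50,gap=0):
    n=np.array([-np.sin(phi),np.cos(phi)]); t=np.array([np.cos(phi),np.sin(phi)])
    return F(*(np.array([-55,-66])+s*t+(6+12.5*np.sin(phi)+8*np.cos(phi)+gap)*n))
E
python3 - <<'E'
from fx import *
p0=np.array([232.167,-498.586])
a=tool(.78,50,18); print("approach",a,a-p0)
for f in (.78,.65,.5,.4,.3,.22,.15,.1,.05,0,-.03,-.06): print(f,(tool(f)-a).round(1))
E
```

```text
approach [606.90181644 134.73685752] [374.73481644 633.32285752]
0.78 [ 14.4 -10.8]
0.65 [ 21.4 -13.4]
0.5 [ 29.2 -17.8]
0.4 [ 34.  -21.5]
0.3 [ 38.3 -25.9]
0.22 [ 41.5 -29.7]
0.15 [ 43.9 -33.4]
0.1 [ 45.5 -36.1]
0.05 [ 46.9 -39. ]
0 [ 48.1 -42. ]
-0.03 [ 48.8 -43.8]
-0.06 [ 49.4 -45.6]
```

{"api": "jog_arm", "payload": {
  "commands": [
    [0.02,0.06,0,0,0,0.06,0],
    [0.04,0.12,0,0,0,0.12,0],
    [0.06,0.18,0,0,0,0.19,0],
    [0.08,0.24,0,0,0,0.26,0],
    [0.1,0.3,0,0,0,0.33,0],
    [0.12,0.36,0,0,0,0.4,0],
    [0.14,0.42,0,0,0,0.47,0],
    [0.16,0.48,0,0,0,0.54,0],
    [0.18,0.54,0,0,0,0.6117,0],
    [0.2,0.6,0,0,0,0.6117,0]
  ],
  "grip_force": 20
}}

```text
clock: 1.4
eef_pos: [430.0, 96.5, 205.5]
eef_rot: [3.141, 0.0, 1.719]
wrist_force: [1.1, -0.8, 0.0]
finger_gap: 0.5
```

{"api": "jog_arm", "payload": {
  "commands": [
    [0.05,0.01,0,0,0,0,0],
    [0.1,0.02,-0.02,0,0,0,0],
    [0.15,0.03,-0.05,0,0,0,0],
    [0.175,0.033,-0.09,0,0,0,0],
    [0.175,0.033,-0.13,0,0,0,0],
    [0.175,0.033,-0.155,0,0,0,0],
    [0.175,0.033,-0.17,0,0,0,0],
    [0.175,0.033,-0.178,0,0,0,0],
    [0.175,0.033,-0.184,0,0,0,0],
    [0.175,0.033,-0.186,0,0,0,0]
  ]
}}

```text
clock: 2.65
eef_pos: [605.0, 127.4, 19.8]
eef_rot: [3.141, -0.0, 1.717]
wrist_force: [-0.2, 0.4, -0.3]
finger_gap: 0.6
```

Run:
```python
from fx import *
c=camera("top"); save(c,"top1",(240,150,440,300),4)
c=camera("side"); save(c,"side1",(240,150,440,300),4)
print({k:v for k,v in manip.read_state().items() if k in("eef_pos","wrist_force","eef_rot")})
```

```text
{'eef_pos': array([604.99020847, 127.34935582,  19.81646888]), 'eef_rot': array([3.14103726e+00, 2.20555511e-05, 1.71693435e+00]), 'wrist_force': array([-1.21866469, -0.13097321,  0.31707208])}
```

View pics/side1.png

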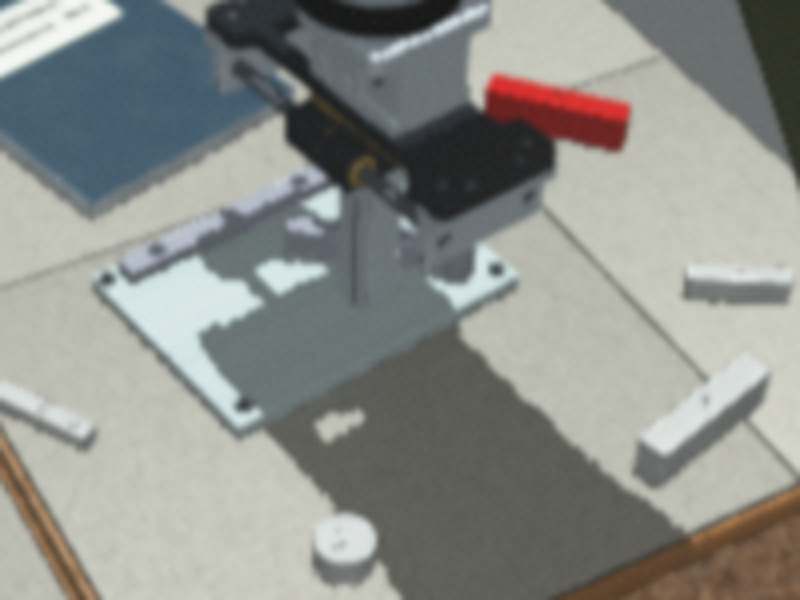

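{"api": "jog_arm", "payload": {
  "commands": [
    [0.008,-0.002,0,0,0,0,0],
    [0.016,-0.004,0,0,0,0,0],
    [0.02,-0.005,0,0,0,0,0],
    [0.024,-0.007,0,0,0,0,0],
    [0.028,-0.009,0,0,0,0,0],
    [0.032,-0.011,0,0,0,0,0],
    [0.036,-0.014,0,0,0,0,0],
    [0.04,-0.0185,0,0,0,0,0],
    [0.0435,-0.0225,0,0,0,0,0],
    [0.0435,-0.0225,0,0,0,0,0]
  ]
}}

```text
clock: 4.0
eef_pos: [648.6, 104.4, 19.5]
eef_rot: [3.141, 0.0, 1.716]
wrist_force: [-0.6, 0.5, -0.8]
finger_gap: 0.5
```

Run:
```python
from fx import *
c=camera("side"); save(c,"side2",(240,150,440,300),4)
s=manip.read_state();print(s["eef_pos"],s["wrist_force"],R.T@(s["eef_pos"][:2]-O))
```

```text
[648.45811014 104.61820319  19.44611564] [-0.370678    0.391128    0.79648782] [ -9.79213549 -39.33468796]
```

View pics/side2.png

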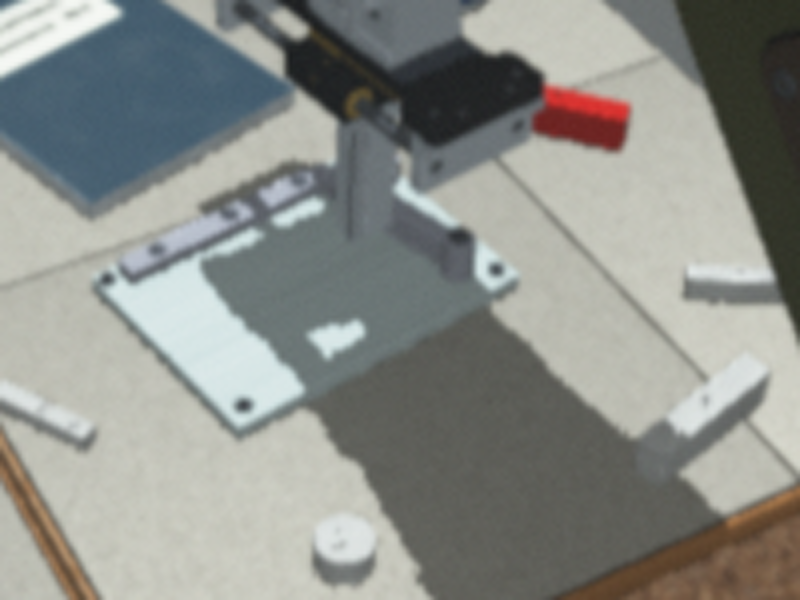

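{"api": "jog_arm", "payload": {
  "commands": [
    [0.002,-0.002,0,0,0,0,0],
    [0.003,-0.004,0,0,0,0,0],
    [0.004,-0.006,0,0,0,0,0],
    [0.005,-0.008,0,0,0,0,0],
    [0.006,-0.01,0,0,0,0,0],
    [0.006,-0.011,0,0,0,0,0],
    [0.0065,-0.012,0,0,0,0,0],
    [0.0065,-0.0125,0,0,0,0,0],
    [0.0065,-0.013,0,0,0,0,0],
    [0.0065,-0.013,0,0,0,0,0]
  ]
}}

```text
clock: 5.3
eef_pos: [654.5, 94.3, 19.5]
eef_rot: [3.141, -0.003, 1.718]
wrist_force: [-2.0, 16.7, 1.0]
finger_gap: 0.6
```

Run:
```python
from fx import *
c=camera("side"); save(c,"side3",(240,150,440,300),4)
s=manip.read_state();print(s["eef_pos"],s["wrist_force"],R.T@(s["eef_pos"][:2]-O))
```

```text
[654.47929538  94.33384019  19.49845384] [-3.10026945 17.74291238  0.64149498] [ -5.33405625 -50.38676122]
```

View pics/side3.png

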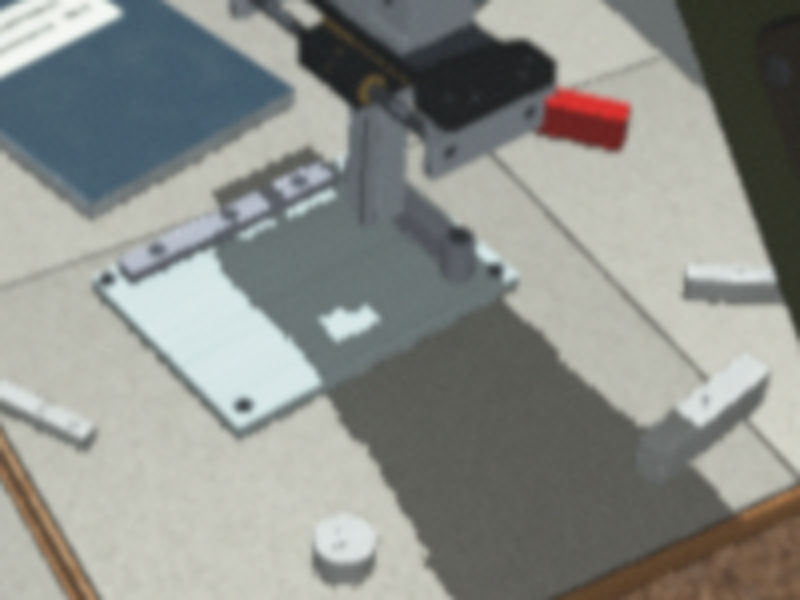

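{"api": "jog_arm", "payload": {
  "commands": [
    [0,-0.0003,0,0,0,0,0],
    [0,-0.0006,0,0,0,0,0],
    [0,-0.0009,0,0,0,0,0],
    [0,-0.0012,0,0,0,0,0],
    [0,-0.0012,0,0,0,0,0],
    [0,-0.0012,0,0,0,0,0],
    [0,-0.0012,0,0,0,0,0],
    [0,-0.0012,0,0,0,0,0],
    [0,-0.0012,0,0,0,0,0],
    [0,-0.0012,0,0,0,0,0]
  ]
}}

```text
clock: 6.6
eef_pos: [654.5, 94.2, 19.5]
eef_rot: [3.141, -0.005, 1.718]
wrist_force: [-2.4, 23.8, 0.7]
finger_gap: 0.5
```

Run:
```python
from fx import *
s=manip.read_state();print(s["eef_pos"],s["wrist_force"],R.T@(s["eef_pos"][:2]-O))
```

```text
[654.47508055  94.21663287  19.51282971] [-2.3712474  23.78884358  0.66306641] [ -5.35530761 -50.5021029 ]
```

{"api": "jog_arm", "payload": {
  "commands": [
    [0,0.008,0,0,0,0,0],
    [0,0.02,0.005,0,0,0,0],
    [0,0.02,0.03,0,0,0,0],
    [-0.01,0.02,0.08,0,0,0,0],
    [-0.05,0.0,0.1,0,0,0.02,0],
    [-0.1,-0.03,0.1,0,0,0.04,0.2],
    [-0.15,-0.06,0.1,0,0,0.0533,0.5],
    [-0.19,-0.068,0.1,0,0,0.0533,0.5],
    [-0.19,-0.068,0.1,0,0,0.0533,0.5],
    [-0.19,-0.068,0.1,0,0,0.0533,0.5]
  ]
}}

```text
clock: 7.85
eef_pos: [465.7, 22.7, 120.1]
eef_rot: [3.14, 0.001, 1.828]
wrist_force: [0.4, -0.2, 1.3]
finger_gap: 45.5
```

Run:
```python
from fx import *
c=camera("top"); save(c,"top4",(240,150,440,300),4)
c=camera("side"); save(c,"side4",(240,150,440,300),4)
c=camera("wrist"); save(c,"wrist4")
s=manip.read_state();print(s["eef_pos"],s["eef_rot"],s["finger_gap"],s["wrist_force"])
```

```text
[465.47529107  22.86573469 119.40953593] [3.14155451e+00 7.61613788e-05 1.82895204e+00] 47.01164059526391 [ 0.29295931 -0.70115578  0.20178999]
```

View pics/side4.png

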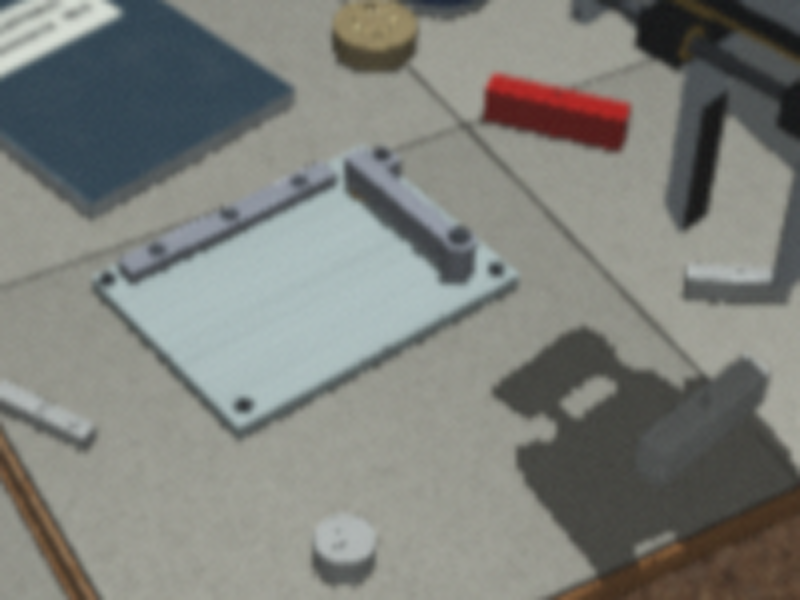

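View pics/top4.png

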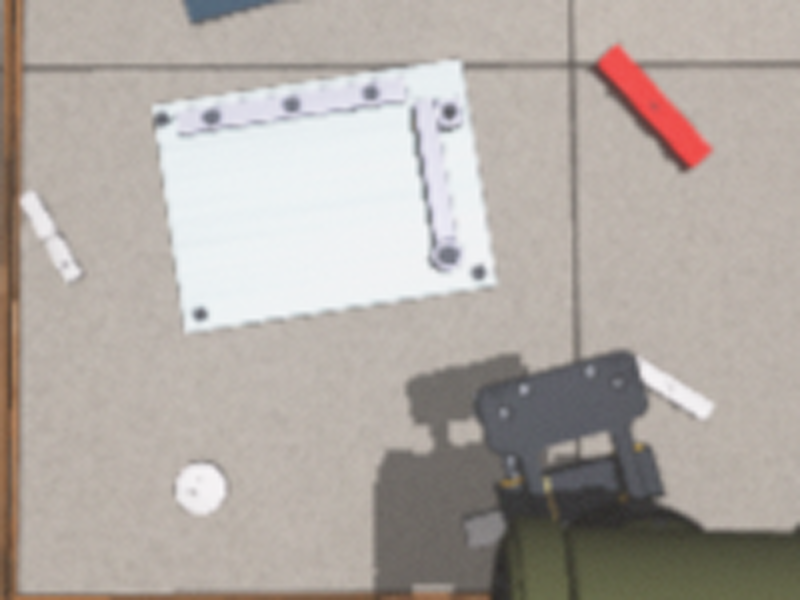

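View pics/wrist4.png

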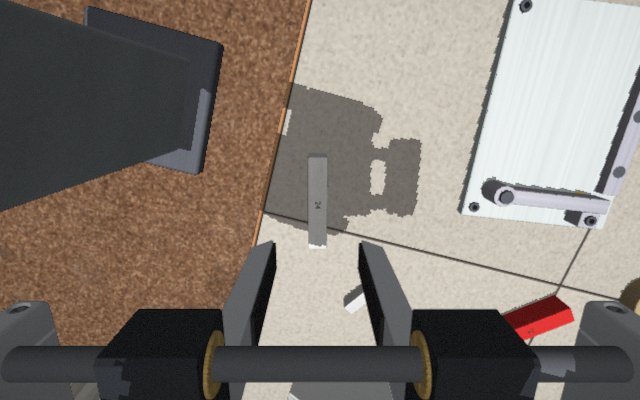

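Run:
```python
from fx import *
import pickle
c=pickle.load(open("top0.pkl","rb"))
f=lambda p:((np.array(p)+.5)/4+[240,150]-.5)
e=ray(c,[f((425,100)),f((448,256))],32)[:,:2]
d=R.T@(e[0]-F(-55,-66)); print("gate ang",np.arctan2(d[1],d[0]),np.hypot(*d))
print("B corners",ray(c,[f((635,355)),f((622,370)),f((705,417))],10))
# block top corners from top0
print(ray(c,[f((463,521)),f((605,484)),f((609,508)),f((472,547))],24)[:,:2])
w=camera("wrist")
X=ray(w,[(308,156),(327,156),(327,247),(309,247)],24)[:,:2]; print(X,X.mean(0), np.degrees(np.arctan2(*(X[0]-X[3])[::-1])))
```

```text
gate ang -0.01098511772897003 86.13060582943652
B corners [[551.87757241 -34.00858913  10.        ]
 [543.57002245 -26.59224448  10.        ]
 [517.28406554 -72.36757138  10.        ]]
[[462.24577347  64.14505092]
 [481.8780287  -13.75245859]
 [468.88438683 -15.71275004]
 [448.20603731  59.38592986]]
[[447.36669897  62.08403027]
 [462.16647331  65.99215757]
 [483.12742376 -10.73368934]
 [467.94637484 -14.74356813]] [465.15174272  25.64973259] 104.99567398450314
```

The gate measures -0.01 rad (shut) after my retreat. The wrist view confirms block A under the open jaws, at (318,201) px. Now the grasp.

{"api": "jog_arm", "payload": {
  "commands": [
    [0,0.0015,-0.03,0,0,0,0.5],
    [0,0.0015,-0.06,0,0,0,0.5],
    [0,0.0015,-0.085,0,0,0,0.5],
    [0,0.0015,-0.1,0,0,0,0.5],
    [0,0.0015,-0.108,0,0,0,0.5],
    [0,0.0015,-0.108,0,0,0,0.5],
    [0,0.0015,-0.108,0,0,0,0.0],
    [0,0.0015,-0.108,0,0,0,0.0],
    [0,0.0015,-0.108,0,0,0,0.0],
    [0,0.0015,-0.108,0,0,0,0.0]
  ],
  "grip_force": 45
}}

```text
clock: 9.3
eef_pos: [465.0, 24.1, 11.7]
eef_rot: [3.141, 0.0, 1.829]
wrist_force: [1.2, 1.3, 2.8]
finger_gap: 16.0
```

Run:
```python
from fx import *
print(F(12,0),F(12,0)-[465,24.1], "seat",F(27,-20))
```

```text
[664.28502989 146.7088608 ] [199.28502989 122.6088608 ] seat [682.03963284 129.10846097]
```

{"api": "jog_arm", "payload": {
  "commands": [
    [0,0,0.01,0,0,0,0],
    [0,0,0.025,0,0,0,0],
    [0,0,0.045,0,0,0,0],
    [0,0,0.065,0,0,0,0],
    [0.02,0.01,0.08,0,0,0,0],
    [0.05,0.03,0.08,0,0,-0.02,0],
    [0.09,0.06,0.08,0,0,-0.04,0],
    [0.1,0.07,0.08,0,0,-0.0533,0],
    [0.1,0.07,0.08,0,0,-0.0533,0],
    [0.1,0.07,0.08,0,0,-0.0533,0]
  ]
}}

```text
clock: 10.55
eef_pos: [564.3, 93.7, 91.8]
eef_rot: [-3.141, 0.0, 1.717]
wrist_force: [0.1, -0.9, -1.6]
finger_gap: 15.4
```

Run:
```python
from fx import *
c=camera("side"); save(c,"side5",(240,100,440,250),4)
c=camera("wrist"); save(c,"wrist5")
s=manip.read_state();print(s["eef_pos"],s["eef_rot"],s["finger_gap"],s["wrist_force"],s["moment"],F(12,0)-s["eef_pos"][:2])
```

```text
[564.42689274  93.569751    91.87596214] [3.14145508e+00 6.16817640e-05 1.71674696e+00] 15.407176181044894 [-0.16080758 -0.50463341 -1.8210517 ] [ 0.01186595 -0.09526934  0.01136525] [99.85813715 53.13910979]
```

View pics/side5.png

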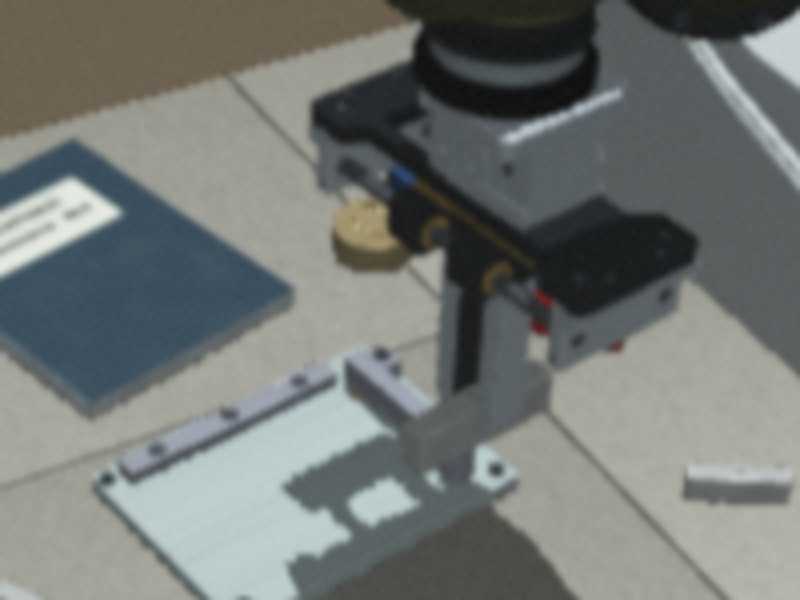

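View pics/wrist5.png

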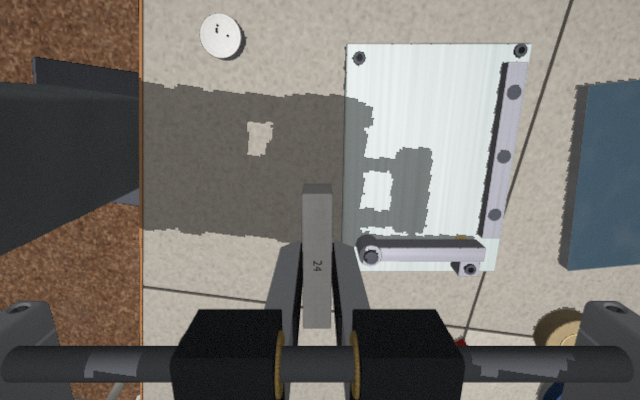

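The block is held level, and its edge runs parallel to the rail in the wrist view. Next I move over the plate.

{"api": "jog_arm", "payload": {
  "commands": [
    [0.03,0.016,0,0,0,0,0],
    [0.06,0.032,0,0,0,0,0],
    [0.085,0.045,0,0,0,0,0],
    [0.1,0.053,-0.005,0,0,0,0],
    [0.1,0.053,-0.02,0,0,0,0],
    [0.1,0.053,-0.035,0,0,0,0],
    [0.1,0.053,-0.05,0,0,0,0],
    [0.1,0.053,-0.06,0,0,0,0],
    [0.1,0.053,-0.066,0,0,0,0],
    [0.1,0.053,-0.066,0,0,0,0]
  ]
}}

```text
clock: 11.9
eef_pos: [664.7, 147.1, 25.2]
eef_rot: [-3.141, 0.0, 1.717]
wrist_force: [0.0, -0.3, -1.7]
finger_gap: 15.5
```

Run:
```python
from fx import *
c=camera("side"); save(c,"side6",(240,130,400,250),5)
c=camera("wrist"); save(c,"wrist6")
s=manip.read_state();print(s["eef_pos"],s["eef_rot"],s["finger_gap"],s["wrist_force"],s["moment"],R.T@(s["eef_pos"][:2]-O))
```

```text
[665.04983769 147.19737703  25.92151666] [ 3.14088586e+00 -1.96403472e-05  1.71699627e+00] 15.729574720695542 [-0.19542382 -1.09607011 -1.15873855] [-0.04255116 -0.1499227  -0.00666602] [12.82783738  0.37183914]
```

View pics/side6.png

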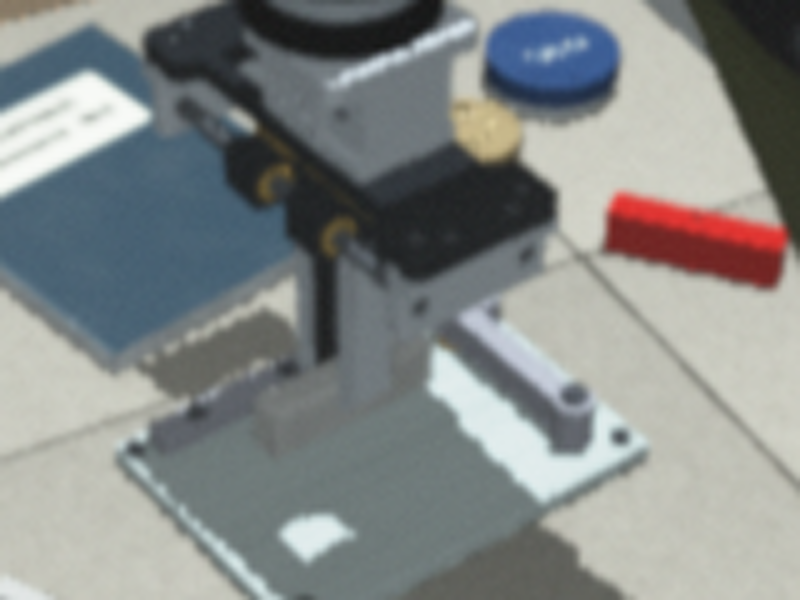

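View pics/wrist6.png

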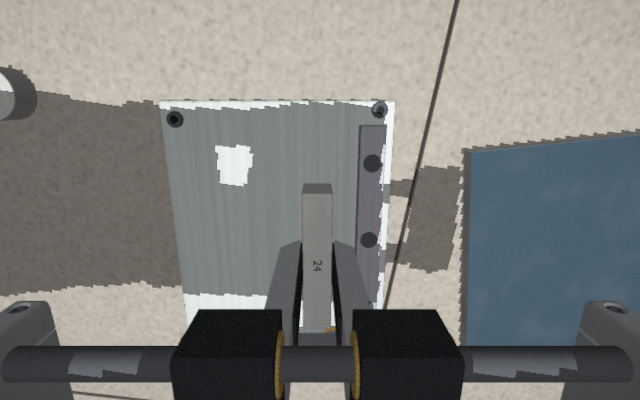

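{"api": "jog_arm", "payload": {
  "commands": [
    [0,0,-0.001,0,0,0,0],
    [0,0,-0.002,0,0,0,0],
    [0,0,-0.003,0,0,0,0],
    [0,0,-0.0035,0,0,0,0],
    [0,0,-0.004,0,0,0,0],
    [0,0,-0.0045,0,0,0,0],
    [0,0,-0.0045,0,0,0,0],
    [0,0,-0.0045,0,0,0,0],
    [0,0,-0.0045,0,0,0,0],
    [0,0,-0.0045,0,0,0,0]
  ]
}}

```text
clock: 13.25
eef_pos: [665.1, 147.2, 21.8]
eef_rot: [3.141, 0.0, 1.717]
wrist_force: [-2.0, 0.6, 5.0]
finger_gap: 15.8
```

{"api": "jog_arm", "payload": {
  "commands": [
    [0.0015,-0.0015,0,0,0,0,0],
    [0.003,-0.0035,0,0,0,0,0],
    [0.005,-0.0055,0,0,0,0,0],
    [0.007,-0.0075,0,0,0,0,0],
    [0.009,-0.0095,0,0,0,0,0],
    [0.011,-0.012,0,0,0,0,0],
    [0.0125,-0.014,0,0,0,0,0],
    [0.0135,-0.0155,0,0,0,0,0],
    [0.0135,-0.0155,0,0,0,0,0],
    [0.0135,-0.0155,0,0,0,0,0]
  ]
}}

```text
clock: 14.5
eef_pos: [679.0, 131.8, 21.8]
eef_rot: [3.14, -0.0, 1.717]
wrist_force: [0.1, 0.9, 5.5]
finger_gap: 15.8
```

Run:
```python
from fx import *
s=manip.read_state();print(s["eef_pos"],s["eef_rot"],s["wrist_force"],s["moment"],R.T@(s["eef_pos"][:2]-O))
```

```text
[678.95535515 131.78968415  21.79429405] [ 3.13973543e+00 -1.20041623e-04  1.71692954e+00] [0.10091551 0.87523486 5.52930029] [ 0.16983965 -0.05857622  0.00177824] [ 24.33940762 -16.89790799]
```

{"api": "jog_arm", "payload": {
  "commands": [
    [0.0005,0.0001,0,0,0,0,0],
    [0.001,0.0001,0,0,0,0,0],
    [0.0015,0.0002,0,0,0,0,0],
    [0.002,0.0003,0,0,0,0,0],
    [0.0025,0.0004,0,0,0,0,0],
    [0.003,0.0004,0,0,0,0,0],
    [0.0035,0.0005,0,0,0,0,0],
    [0.0035,0.0005,0,0,0,0,0],
    [0.0035,0.0005,0,0,0,0,0],
    [0.0035,0.0005,0,0,0,0,0]
  ]
}}

```text
clock: 15.75
eef_pos: [682.1, 132.1, 21.7]
eef_rot: [3.141, 0.0, 1.717]
wrist_force: [-3.2, -0.7, 7.8]
finger_gap: 15.6
```

{"api": "jog_arm", "payload": {
  "commands": [
    [0.0002,-0.0006,0,0,0,0,0],
    [0.0004,-0.0012,0,0,0,0,0],
    [0.0006,-0.0018,0,0,0,0,0],
    [0.0008,-0.0024,0,0,0,0,0],
    [0.001,-0.003,0,0,0,0,0],
    [0.0012,-0.0036,0,0,0,0,0],
    [0.0014,-0.004,0,0,0,0,0],
    [0.0016,-0.0045,0,0,0,0,0],
    [0.0016,-0.0045,0,0,0,0,0],
    [0.0016,-0.0045,0,0,0,0,0]
  ]
}}

```text
clock: 17.0
eef_pos: [682.9, 129.5, 21.8]
eef_rot: [-3.141, -0.002, 1.718]
wrist_force: [-9.1, 10.4, 9.5]
finger_gap: 15.8
```

Run:
```python
from fx import *
s=manip.read_state();print(s["eef_pos"],s["eef_rot"],s["wrist_force"],s["moment"],R.T@(s["eef_pos"][:2]-O),"Ff",R.T@s["wrist_force"][:2])
```

```text
[682.86206852 129.47951595  21.78246569] [-3.14096385e+00 -2.26127096e-03  1.71780967e+00] [-9.11622485 10.36180271  9.49651379] [ 1.71813036  1.71596105 -0.01754306] [ 27.86773145 -19.75276655] Ff [-7.50878806 11.57975012]
```

{"api": "jog_arm", "payload": {
  "commands": [
    [0.0004,-0.0002,0,0,0,0,0],
    [0.0008,-0.0004,0,0,0,0,0],
    [0.0012,-0.0006,0,0,0,0,0],
    [0.0016,-0.0008,0,0,0,0,0],
    [0.0016,-0.0008,0,0,0,0,0],
    [0.0016,-0.0008,0,0,0,0,0],
    [0.0016,-0.0008,0,0,0,0,0],
    [0.0016,-0.0008,0,0,0,0,0],
    [0.0016,-0.0008,0,0,0,0,0],
    [0.0016,-0.0008,0,0,0,0,0]
  ],
  "grip_force": 60
}}

```text
clock: 18.25
eef_pos: [682.9, 129.5, 21.7]
eef_rot: [-3.137, -0.003, 1.718]
wrist_force: [-22.1, 11.9, 16.4]
finger_gap: 15.5
```

Run:
```python
from fx import *
c=camera("side"); save(c,"side7",(240,130,400,250),5)
c=camera("top"); save(c,"top7",(260,150,380,240),6)
c=camera("wrist"); save(c,"wrist7")
s=manip.read_state();print(s["eef_pos"],s["eef_rot"],s["wrist_force"],s["moment"],s["finger_gap"],R.T@(s["eef_pos"][:2]-O),"Ff",R.T@s["wrist_force"][:2])
```

```text
[682.93236307 129.44300343  21.74729125] [-3.13711908 -0.00339431  1.71827543] [-21.3387364   13.18973796  16.21836784] [2.30094114 4.03048738 0.02625513] 15.434962100912964 [ 27.93195424 -19.79913381] Ff [-19.18866632  16.15877296]
```

View pics/side7.png

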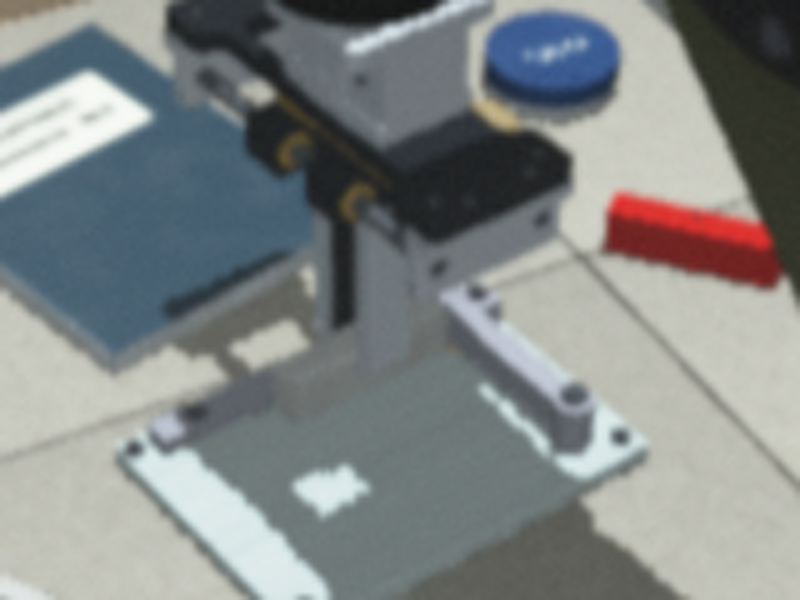

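View pics/wrist7.png

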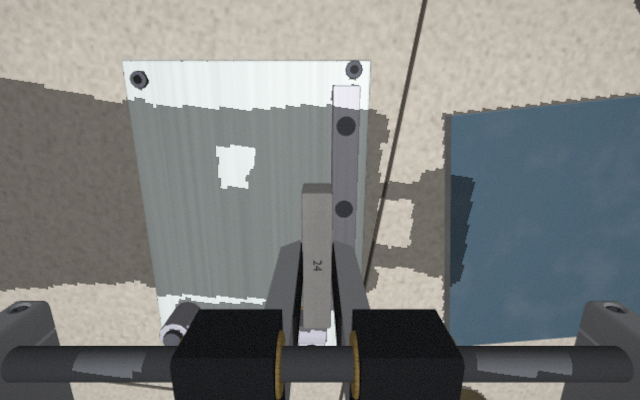

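View pics/top7.png

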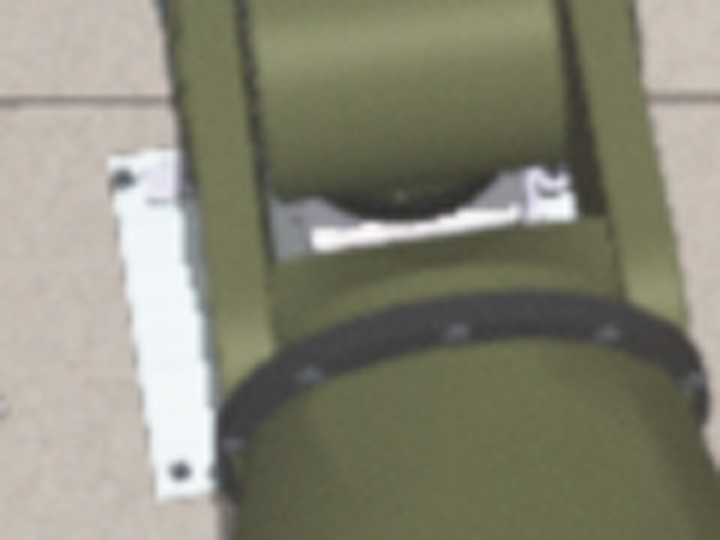

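Rail and gate both react, at about 19 N and 16 N. I'll firm up the gate push a little and ease the downward load.

{"api": "jog_arm", "payload": {
  "commands": [
    [0.0001,-0.0004,0.0002,0,0,0,0],
    [0.0001,-0.0008,0.0004,0,0,0,0],
    [0.0002,-0.0012,0.0006,0,0,0,0],
    [0.0002,-0.0015,0.0007,0,0,0,0],
    [0.0002,-0.0015,0.0007,0,0,0,0],
    [0.0002,-0.0015,0.0007,0,0,0,0],
    [0.0002,-0.0015,0.0007,0,0,0,0],
    [0.0002,-0.0015,0.0007,0,0,0,0],
    [0.0002,-0.0015,0.0007,0,0,0,0],
    [0.0002,-0.0015,0.0007,0,0,0,0]
  ]
}}

```text
clock: 19.65
eef_pos: [683.0, 129.3, 21.8]
eef_rot: [-3.137, -0.005, 1.719]
wrist_force: [-18.8, 20.9, 10.9]
finger_gap: 15.6
```

Run:
```python
from fx import *
c=camera("wrist"); save(c,"wrist8",(250,170,390,350),4)
c=camera("side"); save(c,"side8",(280,170,370,235),8)
s=manip.read_state();print(s["eef_pos"],s["eef_rot"],s["wrist_force"],s["moment"],s["finger_gap"],R.T@(s["eef_pos"][:2]-O),"Ff",R.T@s["wrist_force"][:2])
```

```text
[682.92875117 129.27324278  21.763087  ] [-3.13708128 -0.00503149  1.71881968] [-17.96271085  19.36628523  10.12690802] [ 3.76516647  3.54853262 -0.03544546] 15.521829469844327 [ 27.90364037 -19.96655558] Ff [-14.94852991  21.77736067]
```

View pics/side8.png

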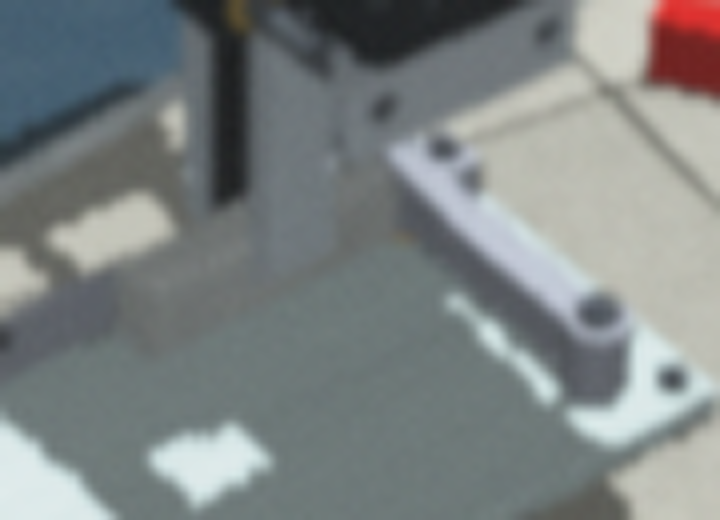

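{"api": "jog_arm", "payload": {
  "commands": [
    [0.0004,0.0001,0,0,0,0,0],
    [0.0008,0.0001,0,0,0,0,0],
    [0.0008,0.0001,0,0,0,0,0],
    [0.0008,0.0001,0,0,0,0,0],
    [0.0008,0.0001,0,0,0,0,0],
    [0.0008,0.0001,0,0,0,0,0],
    [0.0008,0.0001,0,0,0,0,0],
    [0.0008,0.0001,0,0,0,0,0],
    [0.0008,0.0001,0,0,0,0,0],
    [0.0008,0.0001,0,0,0,0,0]
  ]
}}

```text
clock: 21.0
eef_pos: [683.0, 129.3, 21.8]
eef_rot: [-3.135, -0.005, 1.719]
wrist_force: [-25.1, 18.1, 15.1]
finger_gap: 15.7
```

Run:
```python
from fx import *
s=manip.read_state();print(s["eef_pos"],s["eef_rot"],s["finger_gap"],s["wrist_force"],R.T@(s["eef_pos"][:2]-O),"Ff",R.T@s["wrist_force"][:2])
f=R.T@s["wrist_force"][:2]
if f[0]<-12 and f[1]>12: print(manip.sign_off())
```

```text
[683.01214009 129.26423602  21.78667433] [-3.13505758 -0.00502026  1.7188305 ] 15.668676274180678 [-25.11726627  18.13911455  15.06042886] [ 27.98482634 -19.98761908] Ff [-22.20554308  21.60598062]
the job is handed in; nothing more can be done
None
```

I shut the gate with closed fingers, then picked up the larger non-red bar. I laid it on the plate in the corner and pressed it against the rail and the gate, and handed the job in at about 21 s with the block still gripped.

- **Gate:** it stopped hard at about 24 N of push. It measured about -0.01 rad after I backed off, so it had stayed shut with the fixture empty. I judged the click from that hard stop and angle, not from a separate signal.
- **Pressing:** the last reading before hand-in was about 22 N against the rail and 22 N against the gate, with about 15 N down on the plate. Grip force was set to 60 N, and the fingers read about 15.7 mm open.
- **Position:** the gripper was at fixture (28.0, -20.0) mm, against the nominal (27, -20). The 1 mm in x is within the camera calibration.
- **Tilt:** the tool leaned about 0.006 rad under the load. In the last picture, taken just before the final small push towards the rail, the block looked flat and touching both faces.
- **Other things:** I did not touch any of the other objects. I did not run a separate check of their positions at the end.

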